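# Spring open the potter's toolbox

## Task

Press down the latch tab on the front of the green toolbox so that its lid springs up by itself and stands ajar, then push the lid on over until it rests fully open. Only touch the box: do not lift it, tip it or shove it away, and leave everything else on the table where it stands.

Things in the scene. Friction and masses are not known exactly. Their poses are not given: they have to be found in the camera images.
- toolbox: Loose dark green plastic toolbox, 1.6 kg, 140 mm deep (x) by 220 mm wide (y), walls 85 mm high, 97 mm with its lid shut. Origin: centre of its underside. Its x axis points from the front (latch side, towards the robot) to the back (hinge side), y to the left along the hinge, z up. The lid's springs and a tray with tools are inside.
- lid (a joint): Angle of the green lid about the hinge on the box's rear rim, rad: 0 shut and latched, 1.92 fully open against its stop, 112 degrees from shut. Once unlatched, springs lift it by themselves (within 1 s) to about 0.85, where it stands ajar by itself; from there on only its weight (0.2 kg) and slight hinge friction resist, about 1 N at the edge, and past about 1.75 it falls back onto its stop by its own weight and stays. The lid is 149 mm deep, 224 mm wide, 12 mm thick.
- lid_edge (a point): Middle of the lid's front edge, at the end of its 48 mm wide, 6 mm thick lip, 151 mm from the hinge axis. It moves with the lid: shut it is 90 mm above the table, ajar about 200 mm, and it passes 240 mm at the top of its arc.
- lid_hinge (a point): Middle of the hinge axis (along the box's y), 70 mm behind the box's centre, 85 mm above its underside.
- tab (a joint): Rotation of the black latch tab, rad: 0 at rest, 0.28 fully pressed; it springs back. Its pivot is 80 mm in front of the box's centre, 58 mm above the underside. The hook lets the lid go at about 0.14; hold the tab beyond that until the lid has begun to rise (about 0.3 s). A push straight down of about 5 N at tab_top releases it, 6.5 N reaches the stop.
- tab_top (a point): Point to press: on top of the tab's flat paddle, 122 mm in front of the box's centre, 61 mm above the table at rest. The paddle is 46 mm wide (y), 6 mm thick, and stands out level from 86 to 136 mm in front of the box's centre; behind it an upright arm with the hook rises to 100 mm, 86 to 91 mm in front of the box's centre, and tilts forward about 11 mm as the tab goes down. Full travel at this point is 12 mm, downwards.
- bowl: Bystander: small bisque clay bowl, 96 mm across, 50 mm high, beside the toolbox. Origin under its centre.
- jar: Bystander: clear jar with a white cap, 64 mm across, 85 mm high, beside the toolbox. Origin under its centre.
- rib: Bystander: flat wooden shaping rib, 100 x 50 x 8 mm, lying beside the toolbox's front. Origin under its centre.
- case: Bystander: closed cream case without latch, 130 (x) by 90 (y) by 50 mm high. Origin under its centre.
- flask: Bystander: dark teal drinking flask with a black cap, 74 mm across, 255 mm high. Origin under its centre.

How it is judged:
On the way, in this order (a step that is already met when the one before it is completed fails the run):
1. the tab is pressed and the lid is still (nearly) down (value of joint tab above 0.1 rad and value of joint lid below 0.3 rad).
2. the lid has sprung up and stands ajar, nearly still, at its springs' height (value of joint lid between 0.7 and 1 rad and velocity of joint lid between -0.4 and 0.4 rad/s), for 0.1 s.
At the end, for the whole second after the job is handed in: The lid rests at more than 1.8 rad (fully open against its stop), still; the tab has sprung back (below 0.05 rad); the toolbox stands upright and still within 40 mm of where it began (value of joint lid above 1.8 rad and velocity of joint lid between -0.1 and 0.1 rad/s and value of joint tab below 0.05 rad and angle between toolbox's own z axis and vertical below 0.05 rad and distance of toolbox from where it was at the start of the episode below 0.04 m and linear speed of toolbox below 0.02 m/s); the robot touches nothing.
It fails at once if the toolbox is lifted (10 mm), tipped (0.12 rad) or shoved (40 mm) (height (world z) of toolbox above 0.01 m or angle between toolbox's own z axis and vertical above 0.12 rad or distance of toolbox from where it was at the start of the episode above 0.04 m).
It fails at once if a bystander is moved, lifted or knocked over (25 mm) (distance of any of bowl, jar, rib, case, flask from where it was at the start of the episode above 0.025 m).
It also fails if it takes over 38 s, if anything falls off the work surface, if the arm or the gripper's body presses on something with over 40 N, if the wrist force passes 120 N, or if a joint passes its speed limit or range.

## Robot

A 6-joint arm with a two-finger parallel gripper is mounted at the origin on the work surface. World frame = base frame: x ahead of the robot, y to its left, z up, the work surface at z = 0. Lengths are in m, angles in rad, forces in N, time in s.
With the tool pointing down it reaches from about 0.225 to 0.875 m from the base axis. Payload 3.4 kg.
Tool frame: the origin (TCP) lies midway between the tips of the shut fingers; the grasp point (between the pads) lies 19 mm behind it; z points along the fingers, y is the line along which they close (so a half turn about z gives the same grasp; the last joint's range is limited). The gripper opens to 85 mm and grips with 20 to 120 N. Pads are 22 mm wide; open, the fingers measure 114 mm over their backs; the gripper's body (76 mm by 85 mm) begins 54 mm behind the grasp point. The pads swing forward as they close: fully open they stand 13 mm farther back than shut.
Start: joints at [-1.327, 0.276, 1.505, -0, 1.361, -0.121], TCP at [0.205, -0.537, 0.231] pointing down, gripper open.
Joint ranges: [-2.89, 2.89], [-0.75, 2.08], [0.22, 2.7], [-1.18, 4.32], [0.11, 2.71], [-2.7, 2.7]. Speed limits (rad/s): [2.57, 2.57, 3.14, 3.14, 3.14, 3.14].

## Interface

Orientations are given as a unit quaternion [w, x, y, z].
In Python, from cell import manip gives the robot as it stands.
- The arm moves only by the tool jog_arm, never from a script. Its argument "plan" is a list that holds one entry, the list of rows, each a list of 7 numbers: the shift along the tool's x, y, z each as a share of 15 cm, from -1 to 1, then the turn, a rotation vector about the tool's x, y, z each as a share of 45 degrees, from -1 to 1, then the opening, from 0 (shut) to 1 (fully open). In form: [[[tx, ty, tz, rx, ry, rz, fingers], ...]]. A call has 1 to 12 rows; each row is the pose to reach, as a shift and turn from the pose commanded when the call began, along the tool's axes at that moment; what a row does not reach only later rows make up. A row lasts 1/10 s, in which the tool goes at most 50 mm and 8.59 degrees, less where a joint would pass 70% of its speed; a pose out of reach is approached as far as the arm can. A call with a number of a shift or a turn outside -1 to 1 is refused whole. A call with a gripper value outside its range is refused whole. The fingers move at their own pace and stop on an object; "force" is the grip in N (left out, the last holds). Time passes only in rows, so rows that repeat a pose let the fingers close. It gives the time, the measured TCP pose, the force, the opening and the grip force at its end, in the units of the state.
- manip.sense(): the state, without advancing time (a new reading comes with each control period).
- manip.read_camera(name): name is "side" or "top"; returns the picture (420x560x3 uint8, red, green, blue); there is no depth.
- manip.camera_params(name): a dict with "camera_matrix" (3x3 intrinsics, pixels), "origin" and "orientation" of the camera in the world. Camera axes: x right, y up, looking along -z (the intrinsics and any distortion apply to the point x, -y, -z); pixel columns grow to the right and rows downward; lengths in m; the calibration is good to about 2 mm. A picture is of the moment at which its call begins. camera_params takes no time and is no camera call.
- manip.job_done(): hands the job in; it is judged then, once.
The state is a dict: "clock": time; "q": joint angles; "joint_velocities": joint speeds; "joint_efforts": joint torques, N m; "position": TCP position; "ee_rot": TCP orientation; "ft_force": force on the tool from outside, world axes, zero at the start; "torque": the same for the moment, N m; "width": opening from 0.0 (shut) to 1.0 (fully open); "gripper_force": force on a finger pad.
Only numpy, scipy, OpenCV 4.12 (cv2) and the standard library are available. Lean on these libraries where they do the work, as an engineer would, in place of code of your own. Each camera call takes 0.05 s, during which the arm holds its last target. There are 200 camera calls.

## Working session

There is one attempt and no reset: what is moved stays moved. The work goes in short steps, Python scripts to look and compute and a tool call to move; the robot and the scene stay as the last step left them, time stands still between calls to the robot, and variables do not carry over. Pictures are saved under pics/ and viewed, at most 10 in all, crops included, and the job is handed in when it is done.

Besides the shell and the picture viewer there is one more tool, called after "Request:" as name([rows], argument=value, ...), one row to a line, values as JSON. jog_arm: Moves the arm, as the interface text tells. Shift numbers are shares of 15 cm and turn numbers shares of 45 degrees, none past 1 either way. Its arguments: {"type":"object","properties":{"plan":{"type":"array"},"force":{"type":"number"}},"required":["plan"]}

```bash
mkdir -p pics; python3 - <<'E'
from cell import manip
import cv2
s=manip.sense();print(s)
for n in("top","side"):
    cv2.imwrite(f"pics/{n}0.png",manip.read_camera(n)[:,:,::-1]);print(manip.camera_params(n))
E
```

```text
{'clock': 0.0, 'q': array([-1.32699592e+00,  2.76620700e-01,  1.50613840e+00,  4.67418682e-06,
        1.36068218e+00, -1.20991733e-01]), 'joint_velocities': array([ 5.61888013e-05, -1.80178835e-04, -6.09667999e-04, -1.01890108e-03,
       -5.62160860e-04,  6.44881531e-04]), 'joint_efforts': array([-1.95561108e-03, -4.16784847e+01, -2.45806342e+01, -3.38315822e-04,
        1.11439734e-02,  1.01265402e-05]), 'position': array([ 0.20500815, -0.5366528 ,  0.23042294]), 'ee_rot': array([-9.22712493e-04,  9.83411570e-01,  1.81385857e-01, -5.44403094e-05]), 'ft_force': array([-0.54006795,  0.54064424, -0.4312724 ]), 'torque': array([ 0.02344466, -0.01947906,  0.00533879]), 'gripper_force': 0.0, 'width': 0.9964173752468145}
{'camera_matrix': array([[545.64239903,   0.        , 281.88049716],
       [  0.        , 545.64239903, 205.42784385],
       [  0.        ,   0.        ,   1.        ]]), 'origin': array([0.38757485, 0.09366014, 1.74784143]), 'orientation': array([ 0.7144043 ,  0.03436235, -0.03100779, -0.69820071])}
{'camera_matrix': array([[457.3734819 ,   0.        , 278.5966814 ],
       [  0.        , 457.3734819 , 201.34320935],
       [  0.        ,   0.        ,   1.        ]]), 'origin': array([0.07351041, 0.93962281, 1.06052722]), 'orientation': array([-0.24256352, -0.09813321,  0.36542916,  0.89330529])}
```

View pics/top0.png

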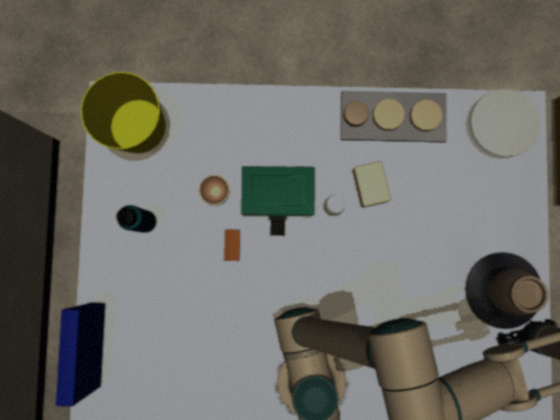

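View pics/side0.png

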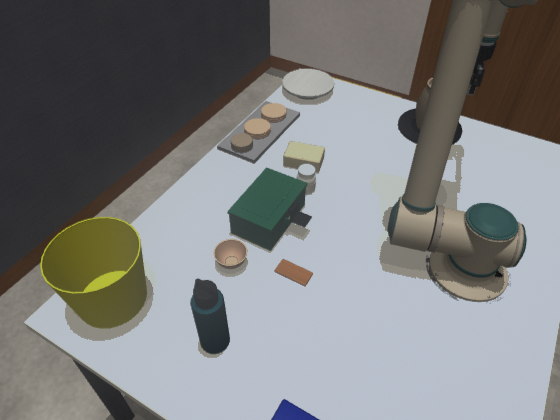

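The top view shows the toolbox lid at about (278,190), its tab at (278,226), the jar at (335,205), the rib at (232,245), and the arm well clear of them. In the side view the lid is shut and the tab is free.

```bash
cat > h.py <<'E'
from cell import manip
import numpy as np, cv2
from scipy.spatial.transform import Rotation as R
def ray(n,px,z):
    p=manip.camera_params(n);K=p["camera_matrix"];w=p["orientation"]
    d=np.linalg.inv(K)@[px[0],px[1],1];d=R.from_quat([*w[1:],w[0]]).apply([d[0],-d[1],-d[2]])
    o=p["origin"];return o+d*(z-o[2])/d[2]
E
python3 - <<'E'
from h import *
im=cv2.imread("pics/top0.png");hsv=cv2.cvtColor(im,cv2.COLOR_BGR2HSV)
def big(m,roi):
    k=np.zeros_like(m);x0,y0,x1,y1=roi;k[y0:y1,x0:x1]=m[y0:y1,x0:x1]
    c=max(cv2.findContours(k,0,2)[0],key=cv2.contourArea);return cv2.minAreaRect(c)
g=big(cv2.inRange(hsv,(65,120,30),(95,255,255)),(225,150,330,225))
t=big(cv2.inRange(hsv,(0,0,0),(180,255,60)),(260,217,300,245))
print(g,t)
for b in cv2.boxPoints(g):print("lid",b,ray("top",b,.097).round(4))
print("lidc",ray("top",g[0],.097))
for b in cv2.boxPoints(t):print("tab",b,ray("top",b,.061).round(4))
print("tabc",ray("top",t[0],.061))
for n,p,z in(("jar",(335,205),.085),("rib",(232,245),.008),("case",(372,184),.05),("bowl",(214,190),.05)):print(n,ray("top",p,z).round(3))
print(R.from_quat(np.roll(manip.sense()["ee_rot"],-1)).as_matrix().round(3))
E
```

```text
((278.0, 191.0), (48.0, 70.0), 90.0) ((277.5, 225.5), (17.0, 15.0), 90.0)
lid [243. 167.] [0.6559 0.2249 0.097 ]
lid [313. 167.] [0.6607 0.0109 0.097 ]
lid [313. 215.] [0.5136 0.0082 0.097 ]
lid [243. 215.] [0.5087 0.2205 0.097 ]
lidc [0.58443917 0.11610997 0.097     ]
tab [270. 217.] [0.5071 0.1395 0.061 ]
tab [285. 217.] [0.5081 0.093  0.061 ]
tab [285. 234.] [0.4555 0.0918 0.061 ]
tab [270. 234.] [0.4544 0.1381 0.061 ]
tabc [0.48125141 0.1155921  0.061     ]
jar [ 0.547 -0.059  0.085]
rib [0.419 0.26  0.008]
case [ 0.619 -0.177  0.05 ]
bowl [0.589 0.317 0.05 ]
[[ 0.934  0.357 -0.   ]
 [ 0.357 -0.934  0.002]
 [ 0.    -0.002 -1.   ]]
```

```bash
cat >> h.py <<'E'
a=np.radians(25);c,s=np.cos(a),np.sin(a)
RT=np.array([[c,0,s],[0,-1,0],[s,0,-c]])
def rel(t):
    S=manip.sense();R0=R.from_quat(np.roll(S["ee_rot"],-1))
    return (R0.inv().apply(np.array(t)-S["position"])/.15).round(3),((R0.inv()*R.from_matrix(RT)).as_rotvec()/np.radians(45)).round(3),S["position"].round(4),S["ft_force"].round(2),S["clock"]
E
python3 -c "
from h import *
print(rel([.475,.115,.2]))"
```

```text
(array([ 3.231, -3.416,  0.21 ]), array([-0.103,  0.549,  0.457]), array([ 0.205 , -0.5367,  0.2305]), array([ 0.1 , -0.03, -0.18]), 0.1)
```

Request:
jog_arm([
  [[0.85,-0.9,0,-0.1,0.55,0.46,0],[0.85,-0.9,0,-0.1,0.55,0.46,0],[0.85,-0.9,0,-0.1,0.55,0.46,0],[0.85,-0.9,0,-0.1,0.55,0.46,0],[0.85,-0.9,0,-0.1,0.55,0.46,0],[0.85,-0.9,0,-0.1,0.55,0.46,0]],
])

```text
clock: 0.7
position: [0.2756, -0.3651, 0.2312]
ee_rot: [-0.0, 0.976, -0.001, 0.216]
ft_force: [0.1, -0.6, -0.4]
width: -0.0
gripper_force: 0.0
```

```bash
python3 -c "
from h import *
print(rel([.475,.115,.2]))"
```

```text
(array([ 1.109, -3.204,  0.749]), array([ 0.   ,  0.   , -0.003]), array([ 0.2756, -0.3651,  0.2312]), array([ 0.13, -0.6 , -0.37]), 0.7)
```

Request:
jog_arm([
  [[0.37,-1,0.2,0,0,0,0],[0.37,-1,0.2,0,0,0,0],[0.37,-1,0.2,0,0,0,0],[0.37,-1,0.2,0,0,0,0]],
])

```text
clock: 1.1
position: [0.3403, -0.2124, 0.2281]
ee_rot: [-0.002, 0.976, 0.001, 0.217]
ft_force: [-0.2, -0.2, 0.4]
width: -0.001
gripper_force: 0.0
```

Request:
jog_arm([
  [[0.37,-1,0.2,0,0,0,0],[0.37,-1,0.2,0,0,0,0],[0.37,-1,0.2,0,0,0,0],[0.37,-1,0.2,0,0,0,0]],
])

```text
clock: 1.5
position: [0.4048, -0.0626, 0.2255]
ee_rot: [-0.001, 0.976, 0.002, 0.218]
ft_force: [0.1, -1.0, 0.4]
width: 0.001
gripper_force: 0.0
```

Request:
jog_arm([
  [[0.3,-1,0.2,0,0,0,0],[0.3,-1,0.2,0,0,0,0],[0.3,-1,0.2,0,0,0,0],[0.3,-1,0.2,0,0,0,0]],
])

```text
clock: 1.9
position: [0.4596, 0.0884, 0.2177]
ee_rot: [-0.001, 0.976, 0.002, 0.218]
ft_force: [0.3, -1.2, 0.8]
width: 0.004
gripper_force: 0.0
```

```bash
python3 -c "
from h import *
print(rel([.475,.115,.09]));print(rel([.475,.115,.045]))
S=np.hstack([manip.read_camera('side')[130:330,180:440,::-1]]);cv2.imwrite('pics/s1.png',cv2.resize(S,None,fx=3,fy=3))"
```

```text
(array([-0.269, -0.175,  0.815]), array([-0.004, -0.005,  0.004]), array([0.4596, 0.0884, 0.2177]), array([ 0.29, -1.22,  0.82]), 1.9)
(array([-0.397, -0.175,  1.086]), array([-0.004, -0.005,  0.004]), array([0.4596, 0.0884, 0.2177]), array([ 0.29, -1.22,  0.82]), 1.9)
```

View pics/s1.png

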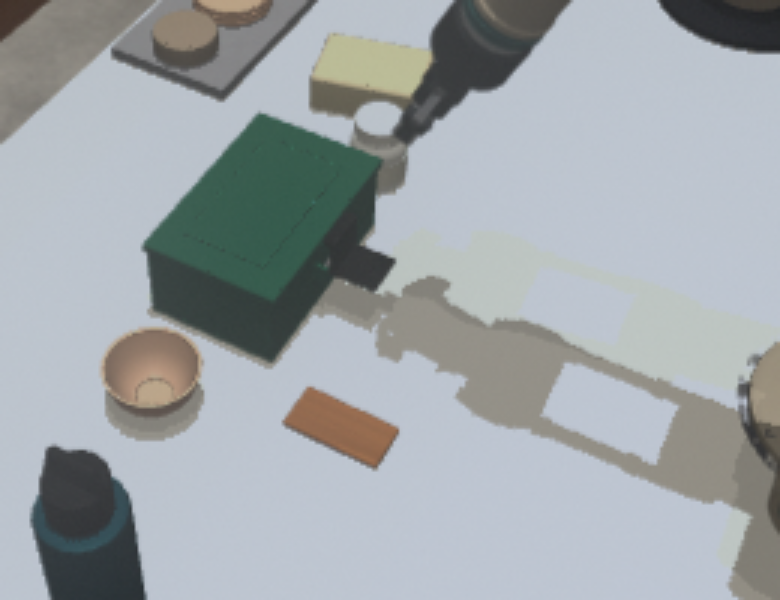

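The crop shows the gripper tip at (405,135), in the air before the box, and the tab paddle free at (365,265). I descend to just above the paddle.

Request:
jog_arm([
  [[-0.27,-0.175,0.82,0,0,0,0],[-0.27,-0.175,0.82,0,0,0,0],[-0.27,-0.175,0.82,0,0,0,0],[-0.27,-0.175,0.82,0,0,0,0],[-0.27,-0.175,0.82,0,0,0,0]],
])

```text
clock: 2.45
position: [0.4734, 0.1103, 0.0882]
ee_rot: [-0.0, 0.976, -0.001, 0.217]
ft_force: [0.3, 0.2, 0.5]
width: -0.0
gripper_force: 0.0
```

```bash
python3 -c "
from h import *
print(rel([.475,.115,.065]));print(rel([.475,.115,.055]))
S=manip.read_camera('side')[180:280,240:370,::-1];cv2.imwrite('pics/s2.png',cv2.resize(S,None,fx=5,fy=5))"
```

```text
(array([-0.056, -0.031,  0.145]), array([-0.   , -0.001, -0.003]), array([0.4734, 0.1103, 0.0882]), array([0.28, 0.23, 0.52]), 2.45)
(array([-0.084, -0.031,  0.205]), array([-0.   , -0.001, -0.003]), array([0.4734, 0.1103, 0.0882]), array([0.28, 0.23, 0.52]), 2.45)
```

View pics/s2.png

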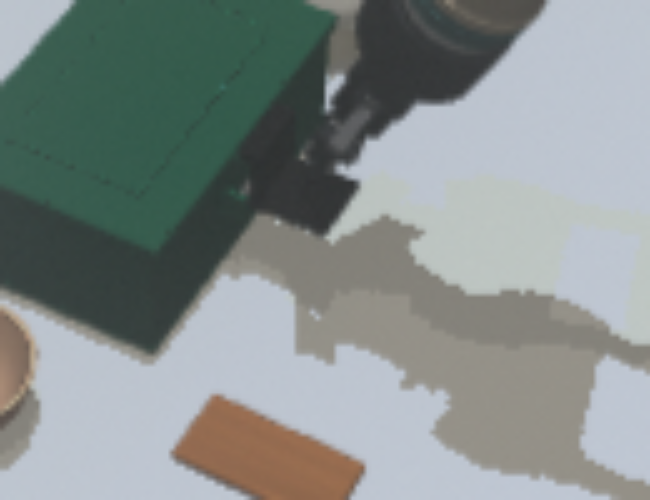

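The tip at (320,155) hovers just over the paddle at (310,195), so I press straight down in small steps.

Request:
jog_arm([
  [[-0.04,-0.02,0.1,0,0,0,0],[-0.06,-0.02,0.14,0,0,0,0],[-0.07,-0.02,0.16,0,0,0,0],[-0.08,-0.02,0.18,0,0,0,0],[-0.08,-0.02,0.18,0,0,0,0]],
])

```text
clock: 3.0
position: [0.4735, 0.1133, 0.0595]
ee_rot: [-0.001, 0.976, -0.001, 0.218]
ft_force: [-1.2, -2.8, 4.7]
width: -0.004
gripper_force: 2.0
```

Request:
jog_arm([
  [[-0.006,0,0.012,0,0,0,0],[-0.011,0,0.025,0,0,0,0],[-0.011,0,0.025,0,0,0,0],[-0.011,0,0.025,0,0,0,0],[-0.011,0,0.025,0,0,0,0],[-0.011,0,0.025,0,0,0,0]],
])

```text
clock: 3.6
position: [0.4738, 0.1136, 0.0551]
ee_rot: [-0.001, 0.976, -0.001, 0.218]
ft_force: [1.0, -4.1, 6.1]
width: 0.001
gripper_force: 2.6
```

```bash
python3 -c "
from h import *
print(rel([.44,.115,.1]))
S=manip.read_camera('side')[130:280,200:390,::-1];cv2.imwrite('pics/s3.png',cv2.resize(S,None,fx=4,fy=4))"
```

```text
(array([-0.076, -0.01 , -0.367]), array([-0.001, -0.004, -0.003]), array([0.4738, 0.1136, 0.0551]), array([ 0.95, -4.1 ,  6.1 ]), 3.6)
```

View pics/s3.png

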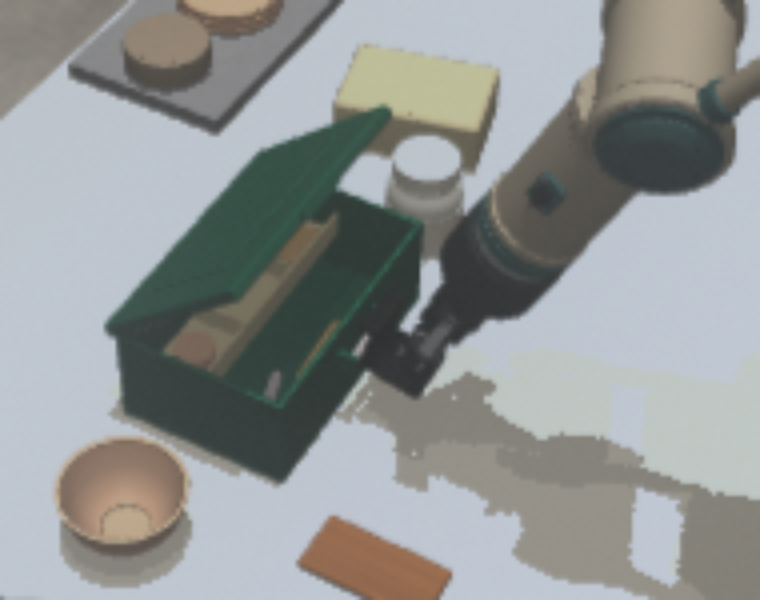

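The lid now stands ajar, its edge running from (240,290) to (390,115), and the box stands where it was. I back off the tab and rise.

Request:
jog_arm([
  [[0,0,-0.2,0,0,0,0],[0,0,-0.4,0,0,0,0],[0.1,0,-0.6,0,0,0,0],[0.2,0,-0.7,0,0,0,0],[0.2,0,-0.7,0,0,0,0],[0.2,0,-0.7,0,0,0,0]],
])

```text
clock: 4.25
position: [0.4543, 0.1133, 0.1612]
ee_rot: [-0.0, 0.976, -0.001, 0.216]
ft_force: [-0.5, -0.5, 0.0]
width: 0.003
gripper_force: 0.0
```

```bash
python3 -c "
from h import *
for t in([.54,.115,.165],[.58,.115,.168],[.66,.115,.175],[.68,.115,.175]):print(rel(t))"
```

```text
(array([ 0.529, -0.012,  0.218]), array([-0.   ,  0.002, -0.003]), array([0.4543, 0.1133, 0.1612]), array([-0.49, -0.53,  0.02]), 4.25)
(array([ 0.779, -0.013,  0.312]), array([-0.   ,  0.002, -0.003]), array([0.4543, 0.1133, 0.1612]), array([-0.49, -0.53,  0.02]), 4.25)
(array([ 1.282, -0.014,  0.495]), array([-0.   ,  0.002, -0.003]), array([0.4543, 0.1133, 0.1612]), array([-0.49, -0.53,  0.02]), 4.25)
(array([ 1.403, -0.014,  0.551]), array([-0.   ,  0.002, -0.003]), array([0.4543, 0.1133, 0.1612]), array([-0.49, -0.53,  0.02]), 4.25)
```

Request:
jog_arm([
  [[0.26,-0.01,0.11,0,0,0,0],[0.53,-0.01,0.22,0,0,0,0],[0.59,-0.01,0.24,0,0,0,0],[0.65,-0.01,0.27,0,0,0,0],[0.71,-0.01,0.29,0,0,0,0],[0.78,-0.01,0.31,0,0,0,0],[0.84,-0.01,0.33,0,0,0,0],[0.9,-0.01,0.35,0,0,0,0],[0.96,-0.01,0.37,0,0,0,0],[0.96,-0.01,0.37,0,0,0,0]],
])

```text
clock: 5.25
position: [0.6106, 0.1148, 0.1744]
ee_rot: [-0.001, 0.976, -0.001, 0.218]
ft_force: [0.5, 0.3, -0.6]
width: -0.001
gripper_force: 0.0
```

```bash
python3 -c "
from h import *
for t in([.64,.115,.175],[.66,.115,.175],[.68,.115,.175]):print(rel(t))
S=manip.read_camera('side')[100:280,200:420,::-1];cv2.imwrite('pics/s4.png',cv2.resize(S,None,fx=3,fy=3))"
```

```text
(array([ 0.179, -0.002,  0.08 ]), array([-0.001, -0.005, -0.003]), array([0.6106, 0.1148, 0.1744]), array([ 0.53,  0.3 , -0.64]), 5.25)
(array([ 0.3  , -0.002,  0.137]), array([-0.001, -0.005, -0.003]), array([0.6106, 0.1148, 0.1744]), array([ 0.53,  0.3 , -0.64]), 5.25)
(array([ 0.42 , -0.002,  0.194]), array([-0.001, -0.005, -0.003]), array([0.6106, 0.1148, 0.1744]), array([ 0.53,  0.3 , -0.64]), 5.25)
```

View pics/s4.png

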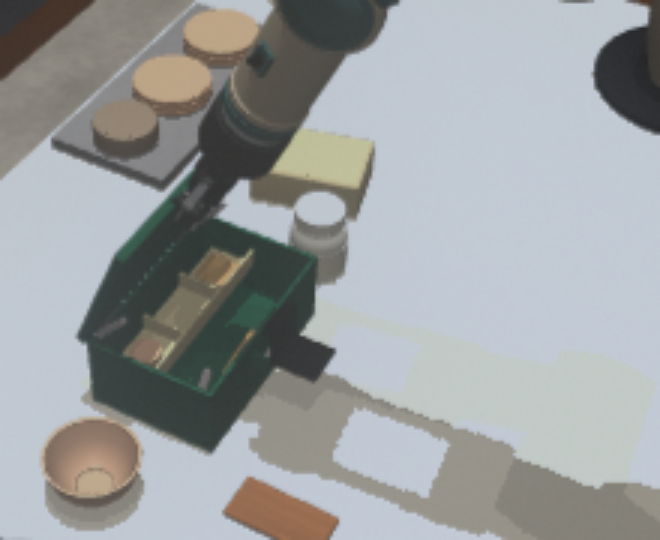

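The lid is at about 70 degrees, with the finger against it near (190,215), and the box has not moved. I push on over.

Request:
jog_arm([
  [[0.06,0,0.03,0,0,0,0],[0.12,0,0.055,0,0,0,0],[0.18,0,0.08,0,0,0,0],[0.24,0,0.11,0,0,0,0],[0.3,0,0.137,0,0,0,0],[0.34,0,0.155,0,0,0,0],[0.39,0,0.18,0,0,0,0],[0.39,0,0.18,0,0,0,0],[0.39,0,0.18,0,0,0,0]],
])

```text
clock: 6.2
position: [0.6735, 0.1144, 0.1727]
ee_rot: [-0.0, 0.976, -0.001, 0.216]
ft_force: [-0.1, -0.6, 0.3]
width: -0.003
gripper_force: 0.0
```

```bash
python3 -c "
from h import *
print(rel([.55,.115,.2]))
S=manip.read_camera('side')[100:280,200:420,::-1];cv2.imwrite('pics/s5.png',cv2.resize(S,None,fx=3,fy=3))"
```

```text
(array([-0.67 , -0.003, -0.513]), array([-0.001,  0.   , -0.003]), array([0.6735, 0.1144, 0.1727]), array([-0.1 , -0.61,  0.31]), 6.2)
```

View pics/s5.png

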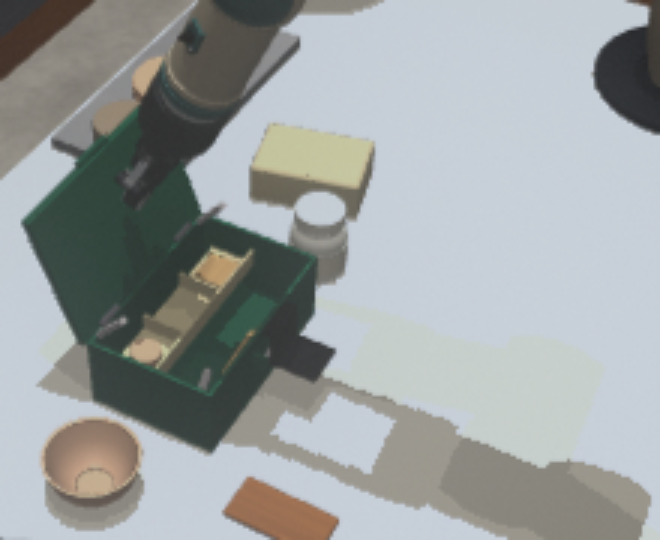

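The lid leans back past vertical, with its top corner at (25,220), and there is almost no force on the tool. I withdraw toward the robot and check.

Request:
jog_arm([
  [[-0.1,0,-0.07,0,0,0,0],[-0.3,0,-0.2,0,0,0,0],[-0.6,0,-0.4,0,0,0,0],[-0.8,0,-0.6,0,0,0,0],[-0.8,0,-0.6,0,0,0,0],[-0.8,0,-0.6,0,0,0,0],[-0.8,0,-0.6,0,0,0,0],[-0.8,0,-0.6,0,0,0,0],[-0.8,0,-0.6,0,0,0,0],[-0.8,0,-0.6,0,0,0,0]],
])

```text
clock: 7.25
position: [0.5273, 0.1146, 0.2031]
ee_rot: [-0.0, 0.976, -0.001, 0.216]
ft_force: [-0.3, 0.3, 0.4]
width: -0.002
gripper_force: 0.0
```

```bash
python3 -c "
from h import *
print(rel([.55,.115,.2]))
S=manip.read_camera('side')[100:280,200:420,::-1];cv2.imwrite('pics/s6.png',cv2.resize(S,None,fx=3,fy=3))"
```

```text
(array([ 0.128, -0.003,  0.083]), array([-0.   ,  0.001, -0.004]), array([0.5273, 0.1146, 0.2031]), array([-0.26,  0.28,  0.41]), 7.25)
```

View pics/s6.png

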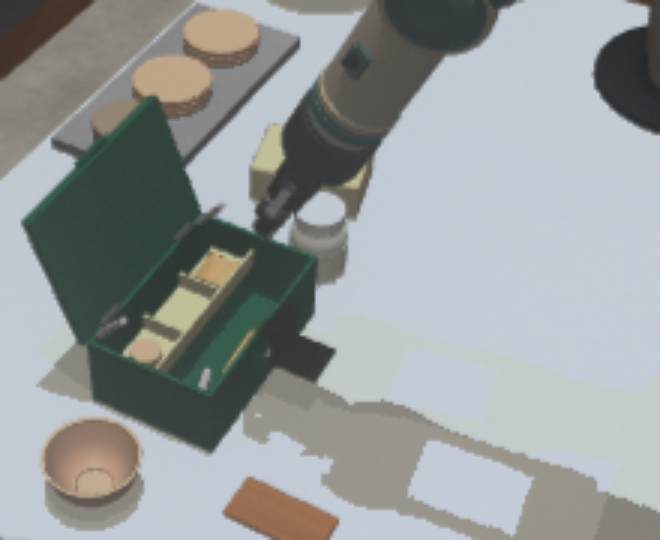

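The gripper is clear and the lid has stayed fully back, its corner still at (25,220). A quick check of the angle comes before handing in.

```bash
python3 -c "
from h import *
A=ray('side',(208.3,173.3),.3);B=ray('side',(208.3,173.3),.1)
t=(.227-A[1])/(B[1]-A[1]);P=A+t*(B-A);print(P,np.arctan2(P[2]-.085,.66-P[0]))
P=ray('side',(208.3,173.3),.225);print(P)"
```

```text
[0.71310679 0.227      0.2147385 ] 1.9593260037250437
[0.70534692 0.23564587 0.225     ]
```

```bash
python3 -c "
from cell import manip
print(manip.job_done())"
```

```text
the job is handed in; nothing more can be done
None
```

I pressed the latch, the lid sprang ajar, and I pushed it over to its stop (about 1.9 rad, measured from the camera). The box and bystanders showed no movement in the pictures, and the job was handed in at about 7 s; the hand-in returned no verdict.

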